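# Open the lockout padlock and present it at the mill's hasp

### The job

Get the lockout padlock ready for the mill: with the padlock lying in its nest, turn its dial through the clicks until the pointer rests at the index mark on the shackle side, then pull the shackle fully open. Then lift the open lock out of the nest and present it at the isolator: hold it in the air, level with the dial uppermost, with the middle of the shackle's bow above the hasp staple (within 3 cm sideways, 3 to 10 cm over it, touching nothing but the gripper). Finish while still holding it there, with the shackle still open, and leave the other things on the bench where they are.

Things in the scene. Friction and masses are not known exactly. Their poses are not given: they have to be found in the camera images.
- lock: combination padlock lying on its back, loose: brass body 56 long (x) x 62 wide (y) x 28 mm high, whole lock 0.3 to 0.45 kg. Origin: centre of the body's underside, which rests on the nest's pedestal. Lock +x points out along the shackle, +z up through the dial. It can be gripped across its 62 mm width at mid length, where the nest leaves its sides free
- dial_grip (a point): middle of the dial's bar grip, on the dial's axis, at lock x = -5, z = 44 mm. Black dial: disc 38 mm across, 6 mm thick, just above the body; on it an upright bar 32 long x 10 wide x 18 mm high (35 to 53 mm above the lock's underside). The point's x runs along the bar towards the pointer (steel nose on the disc's rim and steel strip on the bar's top, at one end), z up
- dial (a joint): angle of the dial in the lock, rad, counter-clockwise from above positive. 0: pointer at the index mark, towards the shackle (lock +x); only there (within about 0.1) is the shackle free. A spring clicks it into place every 30 degrees, one click being exactly at 0; up to 0.1 Nm to turn. Limits +-3.4. Starts between about 1.0 and 2.6: turn it clockwise, in more than one grip if need be
- shackle (a joint): how far the shackle is pulled out, m: 0 shut, 0.020 fully open (stop). Slides along lock +x; blocked by the dial's gate unless the dial is at 0; friction of about 2 N keeps it where it is left
- bow (a point): middle of the shackle's straight bow piece: lock x = 58 mm shut, 78 open; z = 12 mm. Steel U of 8 mm round bar, legs at lock y = +-20 mm (32 mm clear between them), straight piece 26 mm long along lock y; 26 mm clear between bow and lock body when shut; free space below it down to the bench
- nest: fixed grey plastic nest; origin on the bench under its centre, axes as the lock's in it. Pedestal 54 x 52 mm, top 20 mm above the bench; L-shaped corner posts to 32 mm (12 mm up the lock's body), about 1.5 mm of play all round; each long side is free over 40 mm between the posts, the shackle end between lock y = +-25 mm
- isolator: fixed mains isolator box, white, 120 (x) x 140 (y) x 60 mm high, with a black rotary switch handle to 84 mm height, 22 mm to the box's +x from the centre. Origin under its centre on the bench; +x is the side with two cable glands
- hasp (a point): top of the hasp staple, a steel loop 36 mm wide (along the box's y) of 6 mm bar that stands on the isolator's lid 35 mm to the box's own -x from its centre; this point is 81 mm above the bench
- face_mill: aluminium face-milling cutter, 52 mm diameter, 46 mm high, a bystander; origin at its underside
- spanner: steel spanner 150 mm long lying flat, a bystander; origin at its underside
- collet: steel collet, 32 mm diameter, 34 mm high, a bystander; origin at its underside
- parallel: steel parallel bar 100 x 16 x 28 mm, a bystander; origin at its underside
- oil_bottle: white bottle, 56 mm diameter, 85 mm high, a bystander; origin at its underside
- brush: bench brush 160 mm long, a bystander
- screwdriver: screwdriver 170 mm long, a bystander
Mind the look-alikes: they are no part of the job. What is shaped like the lock but green or purple is not meant.

How it is judged:
By the outcome, as a careful person would: the job done as asked, in the order asked, and still so for the second after the job is handed in, while the arm keeps its last pose, push and grip.
It also fails if it takes over 72 s, if anything falls off the work surface, if the arm or the gripper's body presses on something with over 40 N, if the wrist force passes 120 N, or if a joint passes its speed limit or range.

### The arm

A 6-joint arm with a two-finger parallel gripper is mounted at the origin on the work surface. World frame = base frame: x ahead of the robot, y to its left, z up, the work surface at z = 0. Lengths are in mm, angles in rad, forces in N, time in s.
With the tool pointing down it reaches from about 275 to 850 mm from the base axis. Payload 5.2 kg.
Tool frame: the origin (TCP) lies on the mounting face of the last link; the fingertips stand 173 mm ahead of it and the grasp point (between the pads) lies 155 mm ahead of it; z points along the fingers, y is the line along which they close (so a half turn about z gives the same grasp; the last joint's range is limited). The gripper opens to 85 mm and grips with 20 to 120 N. Pads are 22 mm wide; open, the fingers measure 114 mm over their backs; the gripper's body (76 mm by 85 mm) begins 54 mm behind the grasp point. The pads swing forward as they close: fully open they stand 13 mm farther back than shut.
Start: joints at [-0.203, 0.259, 1.535, -0, 1.348, -0.203], TCP at [550.006, 0.022, 404.71] pointing down, gripper open.
Joint ranges: [-3.14, 3.14], [-0.91, 2.08], [0.19, 2.58], [-1.22, 4.36], [0.22, 2.71], [-3.12, 3.12]. Speed limits (rad/s): [2.57, 2.57, 3.14, 3.14, 3.14, 3.14].

### API

Orientations are given as [roll, pitch, yaw] about the fixed x, y, z axes, in that order (R = Rz(yaw) Ry(pitch) Rx(roll)).
In Python, from cell import manip gives the robot as it stands.
- The arm moves only by the tool play_rows, never from a script. Its arguments are lists of equal length, an entry for each row: "delta_pos": the shift along the tool's x, y, z normalised to -1 to 1, where 1 is 600 mm, a list of three; "twist": the turn about the tool's z normalised to -1 to 1, where 1 is 90 degrees; "fingers": the opening, from 0 (shut) to 1 (fully open). In form: {"delta_pos": [[x, y, z], ...], "twist": [twist, ...], "fingers": [fingers, ...]}. A call has 1 to 20 rows; each row is the pose to reach, as a shift and turn from the pose commanded when the call began, along the tool's axes at that moment; what a row does not reach only later rows make up. A row lasts 1/8 s, in which the tool goes at most 62.5 mm and 10.7 degrees, less where a joint would pass 70% of its speed; a pose out of reach is approached as far as the arm can. A call with a number of a shift or a turn outside -1 to 1 is refused whole. A call with a gripper value outside its range is refused whole. The fingers move at their own pace and stop on an object; "force" is the grip in N (left out, the last holds). Time passes only in rows, so rows that repeat a pose let the fingers close. It gives the time, the measured TCP pose, the force, the opening and the grip force at its end, in the units of the state.
- manip.state(): the state, without advancing time (a new reading comes with each control period).
- manip.read_camera(name): name is "scene" or "side" or "wrist"; returns a dict with "img" (384x512x3 uint8, blue, green, red), "K" (3x3 intrinsics, pixels), "eye" and "rotation" of the camera in the world; the wrist camera has in their place "mount" (4x4, takes a point from camera to tool coordinates, whose origin is the TCP and whose axes are the flange's). Camera axes: x right, y up, looking along -z (the intrinsics and any distortion apply to the point x, -y, -z); pixel columns grow to the right and rows downward; lengths in mm; the calibration is good to about 2 mm. A picture is of the moment at which its call begins: read the wrist's pose just before it. There is no depth.
- manip.hand_in(): hands the job in; it is judged then, once.
The state is a dict: "time": time; "joints": joint angles; "joint_vel": joint speeds; "effort": joint torques, N m; "eef_pos": TCP position; "orientation": TCP orientation; "wrist_force": force on the tool from outside, world axes, zero at the start; "moment": the same for the moment, N m; "opening": finger opening in mm; "finger_force": force on a finger pad.
Only numpy, scipy, OpenCV 4.12 (cv2) and the standard library are available. Lean on these libraries where they do the work, as an engineer would, in place of code of your own. Each camera call takes 0.05 s, during which the arm holds its last target. There are 200 camera calls.

## Working session

There is one attempt and no reset: what is moved stays moved. The work goes in short steps, Python scripts to look and compute and a tool call to move; the robot and the scene stay as the last step left them, time stands still between calls to the robot, and variables do not carry over. Pictures are saved under pics/ and viewed, at most 10 in all, crops included, and the job is handed in when it is done.

Besides the shell and the picture viewer there is one more tool, called after "Emit:" as name(argument=value, ...), one argument or row to a line, values as JSON. play_rows: Moves the arm, as the interface text tells. Scaled input: -1 to 1 covers 600 mm each way for a shift and 90 degrees each way for a turn. Its arguments: {"type":"object","properties":{"delta_pos":{"type":"array","items":{"type":"array","items":{"type":"number"}}},"twist":{"type":"array","items":{"type":"number"}},"fingers":{"type":"array","items":{"type":"number"}},"force":{"type":"number"}},"required":["delta_pos","twist","fingers"]}

```bash
ls; mkdir -p pics
cat > h.py <<'E'
import numpy as np, cv2
from cell import manip
from scipy.spatial.transform import Rotation as Ro
def pose():
    s=manip.state(); T=np.eye(4); T[:3,:3]=Ro.from_euler('xyz',s['orientation']).as_matrix(); T[:3,3]=s['eef_pos']; return s,T
def cam(n):
    s,T=pose(); d=manip.read_camera(n)
    if n=='wrist':
        C=T@np.array(d['mount'])
    else:
        C=np.eye(4); r=np.array(d['rotation']); C[:3,:3]=r; C[:3,3]=d['eye']
    return d,C
def pix2(d,C,uv,z):
    """pixel -> world point on plane height z"""
    K=np.array(d['K']); dist=np.array(d.get('distortion',d.get('dist',np.zeros(5))),float)
    p=cv2.undistortPoints(np.array([[uv]],float),K,dist)[0,0]
    r=C[:3,:3]@np.array([p[0],-p[1],-1.]); e=C[:3,3]; return e+r*(z-e[2])/r[2]
def proj(d,C,P):
    K=np.array(d['K']); q=C[:3,:3].T@(np.array(P,float)-C[:3,3]); dist=np.array(d.get('distortion',d.get('dist',np.zeros(5))),float)
    return cv2.projectPoints(np.array([[q[0],-q[1],-q[2]]]),np.zeros(3),np.zeros(3),K,dist)[0].ravel()
E
python3 - <<'E'
from h import *
ims=[]
for n in ('scene','side','wrist'):
    d,C=cam(n); print(n,[k for k in d if k!='img'],np.round(d['K'],1).tolist(),C.round(3).tolist()); cv2.imwrite(f'pics/{n}0.png',d['img']); ims.append(d['img'])
    if 'dist' in str(d.keys()): print({k:v for k,v in d.items() if 'dist' in k})
print(manip.state())
E
```

```text
pics
scene ['K', 'eye', 'rotation'] [[407.9, 0.0, 256.9], [0.0, 407.9, 190.5], [0.0, 0.0, 1.0]] [[0.998, -0.022, 1.417, 1517.777], [0.998, -0.022, 1.417, -167.952], [0.998, -0.022, 1.417, 683.456], [0.0, 0.0, 0.0, 1.0]]
side ['K', 'eye', 'rotation'] [[395.1, 0.0, 254.9], [0.0, 395.1, 187.8], [0.0, 0.0, 1.0]] [[0.678, 0.004, -0.453, 294.724], [0.678, 0.004, -0.453, -650.117], [0.678, 0.004, -0.453, 956.619], [0.0, 0.0, 0.0, 1.0]]
wrist ['K', 'mount'] [[304.0, 0.0, 253.2], [0.0, 304.0, 193.1], [0.0, 0.0, 1.0]] [[1.0, 0.001, 0.002, 549.542], [-0.001, 0.957, 0.291, 74.239], [-0.002, -0.291, 0.957, 373.148], [0.0, 0.0, 0.0, 1.0]]
{'time': 0.15, 'joints': array([-2.02798740e-01,  2.59204273e-01,  1.53585290e+00, -7.33020728e-06,
        1.34799768e+00, -2.02781097e-01]), 'joint_vel': array([-0.0015101 , -0.00301439, -0.00371488,  0.00047557, -0.00065283,
       -0.00067659]), 'effort': array([ 2.27439166e-03, -4.46383452e+01, -2.90821481e+01, -2.12644927e-04,
        8.17353168e-03,  2.13274996e-05]), 'eef_pos': array([5.49835159e+02, 5.67457589e-02, 4.04041535e+02]), 'orientation': array([-3.14015898e+00, -2.87477897e-04,  1.57078010e+00]), 'wrist_force': array([0.08330098, 0.16951545, 0.66754923]), 'moment': array([-0.02509078, -0.01926893, -0.02601561]), 'finger_force': 0.0, 'opening': 85.38888360338494}
```

View pics/scene0.png

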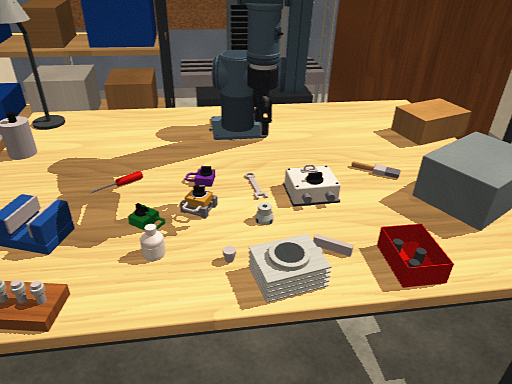

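View pics/wrist0.png

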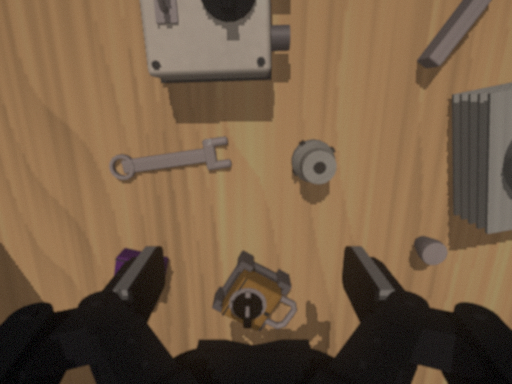

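Look-alikes in the scene picture: green lock (146,216), purple lock (203,177) and brass lock in the grey nest (199,199; wrist 250,300). The brass one fits the description. The isolator is at (312,184) and its hasp at (308,168). Next: check the crop and measure.

Run:
```python
from h import *
d=manip.read_camera('scene'); print(d['rotation'])
d,C=cam('wrist')
for n,uv,z in [('bar',(248,308),73),('bodyctr',(252,302),48),('bow',(287,313),32),('hasp',(167,15),81),('boxcornerL',(156,66),60),('boxcornerR',(261,62),60),('gland',(280,38),30),('spanner',(170,160),5),('mill',(318,165),46),('collet',(430,250),34)]:
    print(n,pix2(d,C,uv,z).round(0))
a=d['img'][230:345,190:320]; cv2.imwrite('pics/crop1.png',cv2.resize(a,None,fx=4,fy=4,interpolation=cv2.INTER_CUBIC))
```

```text
[ 0.99822363 -0.02237859  1.41724228]
bar [ 543. -157.   73.]
bodyctr [ 547. -168.   48.]
bow [ 594. -197.   32.]
hasp [476. 144.  81.]
boxcornerL [456. 106.  60.]
boxcornerR [557. 109.  60.]
gland [577. 135.  30.]
spanner [447.   5.   5.]
mill [620.   7.  46.]
collet [ 768. -103.   34.]
```

View pics/crop1.png

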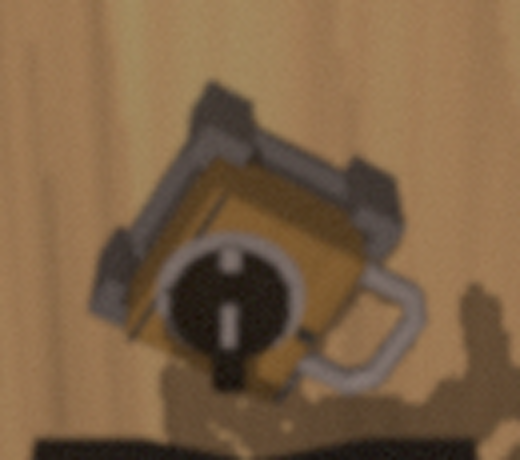

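The crop confirms a brass body in a grey nest, with the shackle pointing lower right (about -30°). The pointer's nose is at the disc's upper rim (232,262), so the dial reads about 120°. I'll move closer.

Emit:
play_rows(
  delta_pos=[
    [-0.08, 0.005, 0.04],
    [-0.17, 0.01, 0.08],
    [-0.25, 0.0167, 0.125],
    [-0.25, 0.0167, 0.125],
    [-0.25, 0.0167, 0.125],
    [-0.25, 0.0167, 0.125],
  ],
  twist=[0, 0, 0, 0, 0, 0],
  fingers=[1, 1, 1, 1, 1, 1],
)

```text
time: 1.0
eef_pos: [560.2, -148.9, 330.6]
orientation: [3.14, 0.0, 1.572]
wrist_force: [-0.1, -0.4, -0.1]
opening: 85.3
finger_force: 0.0
```

```bash
cat >> h.py <<'E'
def camr(n):
    d,C=cam(n)
    if n!='wrist': C[:3,:3]=Ro.from_euler('xyz',d['rotation']).as_matrix()
    return d,C
E
python3 - <<'E'
from h import *
d,C=camr('wrist'); print(manip.state()['eef_pos'])
cv2.imwrite('pics/w1.png',cv2.resize(d['img'],(800,600),interpolation=cv2.INTER_CUBIC))
np.save('w1.npy',C)
for n in('scene','side'):
    dd,CC=camr(n)
    print(n,[proj(dd,CC,p).round(0) for p in ([543,-157,73],[476,144,81],[620,7,46])]); cv2.imwrite(f'pics/{n}1.png',dd['img'])
E
```

```text
[ 560.24683297 -148.82079514  330.6686683 ]
scene [array([203., 186.]), array([302., 166.]), array([265., 206.])]
side [array([259., 235.]), array([194., 165.]), array([258., 188.])]
```

View pics/w1.png

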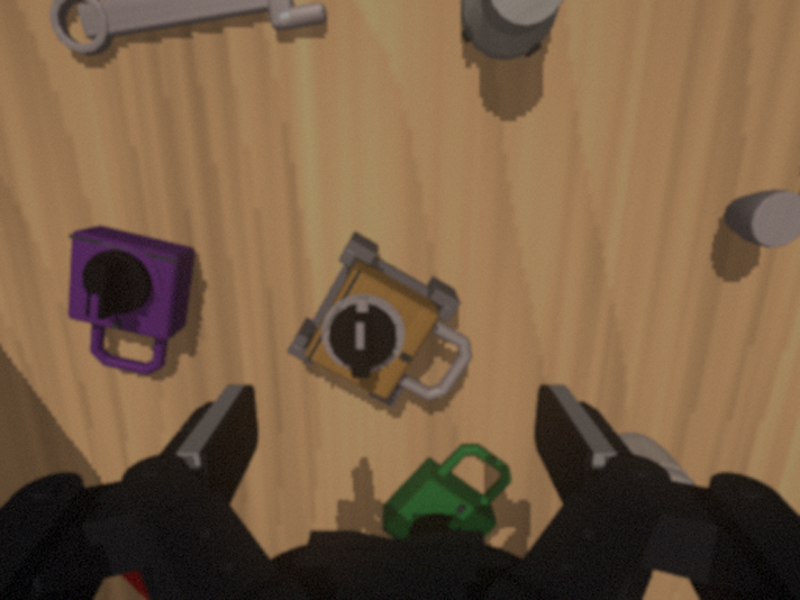

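Run:
```python
from h import *
d,C=camr('wrist'); s=800/512
for n,uv,z in [('disc',(363,337),55),('ring',(364,332),50),('nose',(363,303),54),('bartopA',(361,312),73),('bartopB',(361,378),73),('strip',(360,320),73),('strip2',(360,350),73),('cR',(440,313),48),('cB',(390,402),48),('cL',(305,363),48),('bowA',(470,350),32),('bowB',(435,397),32),('gctr',(430,505),48),('gbow1',(470,447),32),('gbow2',(508,480),32),('gcorner',(440,462),48),('gdial',(445,520),55),('indexm',(404,356),48),('bottle',(640,445),85)]:
    print(n,pix2(d,C,np.array(uv)/s,z).round(1))
```

```text
disc [ 542.3 -169.7   55. ]
ring [ 542.6 -168.6   50. ]
nose [ 542.6 -150.4   54. ]
bartopA [ 542.9 -149.3   73. ]
bartopB [ 542.1 -185.7   73. ]
strip [ 542.3 -153.5   73. ]
strip2 [ 541.9 -169.9   73. ]
cR [ 585.  -158.1   48. ]
cB [ 557.  -213.6   48. ]
cL [ 508.1 -188.4   48. ]
bowA [ 605.5 -187.1   32. ]
bowB [ 585.  -218.9   32. ]
gctr [ 582.2 -286.9   48. ]
gbow1 [ 608.7 -255.1   32. ]
gbow2 [ 635.1 -280.4   32. ]
gcorner [ 587.7 -255.    48. ]
gdial [ 591.2 -292.3   55. ]
indexm [ 565.1 -184.1   48. ]
bottle [ 687.5 -218.2   85. ]
```

View pics/side1.png

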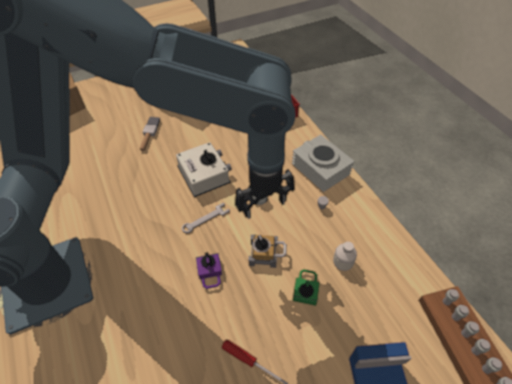

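The side view shows the gripper near the lock, with nothing tall beside the dial. The dial axis is at about (542.5,-169), the lock's yaw about -30°, and the bar runs along world y. I'll descend and grip the bar.

Emit:
play_rows(
  delta_pos=[
    [-0.0337, -0.0295, 0.05],
    [-0.0337, -0.0295, 0.1],
    [-0.0337, -0.0295, 0.13],
    [-0.0337, -0.0295, 0.15],
    [-0.0337, -0.0295, 0.161],
    [-0.0337, -0.0295, 0.161],
    [-0.0337, -0.0295, 0.161],
    [-0.0337, -0.0295, 0.161],
    [-0.0337, -0.0295, 0.161],
    [-0.0337, -0.0295, 0.161],
    [-0.0337, -0.0295, 0.161],
    [-0.0337, -0.0295, 0.161],
    [-0.0337, -0.0295, 0.161],
  ],
  twist=[0, 0, 0, 0, 0, 0, 0, 0, 0, 0, 0, 0, 0],
  fingers=[1, 0.8, 0.6, 0.4, 0.4, 0.3, 0.2, 0, 0, 0, 0, 0, 0],
  force=25,
)

```text
time: 2.82
eef_pos: [542.5, -170.3, 233.7]
orientation: [3.141, 0.0, 1.571]
wrist_force: [-1.7, 0.9, 5.9]
opening: 8.9
finger_force: 30.3
```

Emit:
play_rows(
  delta_pos=[
    [0, 0, -0.002],
    [0, 0, -0.002],
    [0, 0, -0.002],
    [0, 0, -0.002],
    [0, 0, -0.002],
    [0, 0, -0.002],
    [0, 0, -0.002],
    [0, 0, -0.002],
    [0, 0, -0.002],
    [0, 0, -0.002],
    [0, 0, -0.002],
  ],
  twist=[0.1, 0.2, 0.3, 0.4, 0.5, 0.6, 0.7, 0.8, 0.9, 1.0, 1.0],
  fingers=[0, 0, 0, 0, 0, 0, 0, 0, 0, 0, 0],
)

```text
time: 4.2
eef_pos: [541.9, -170.0, 233.8]
orientation: [-3.141, 0.002, 0.001]
wrist_force: [-1.9, 0.7, -0.3]
opening: 8.8
finger_force: 29.6
```

Run:
```python
from h import *
d,C=camr('wrist'); s=manip.state(); print(s['eef_pos'],s['joints'].round(2),s['moment'].round(2))
cv2.imwrite('pics/w2.png',d['img'])
```

```text
[ 541.94066611 -170.00589182  233.84256431] [-0.5   0.46  1.7  -0.    0.98  1.07] [0.12 0.33 0.02]
```

View pics/w2.png

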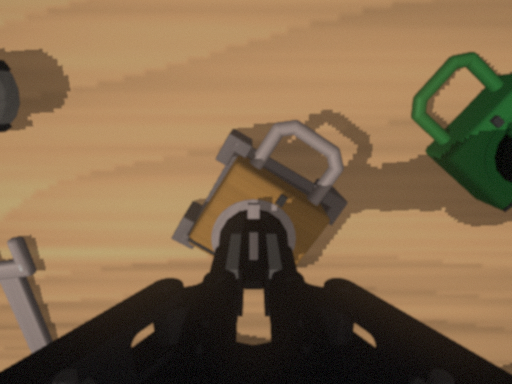

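The dial turned with the gripper: the nose is at (253,209) and the index mark at (283,200), about 30° further clockwise. I'll measure the remaining angle.

Run:
```python
from h import *
d,C=camr('wrist')
P=lambda u,z:pix2(d,C,u,z)[:2]
ang=lambda a,b:np.degrees(np.arctan2(*(b-a)[::-1])).round(1)
print('legL',ang(P((264,158),32),P((278,132),32)),'legR',ang(P((322,196),32),P((336,168),32)))
print('legL-legR perp',ang(P((322,196),32),P((264,158),32))-90)
print('idx',P((283,200),48),ang(np.array([542,-170]),P((283,200),48)))
print('post edge',ang(P((346,203),32),P((236,131),32))-90)
# yellow mask
hsv=cv2.cvtColor(d['img'],cv2.COLOR_BGR2HSV); print(hsv[190,245],hsv[60,200],hsv[140,290],hsv[40,450])
cv2.imwrite('pics/c3.png',cv2.resize(d['img'][110:260,165:365],(800,600),interpolation=cv2.INTER_CUBIC))
```

```text
legL -27.5 legR -22.2
legL-legR perp -33.2
idx [ 564.70407272 -185.82225909] -34.9
post edge -33.0
[ 16 155 153] [ 15 120 179] [ 15 118 160] [ 15 118 175]
```

View pics/c3.png

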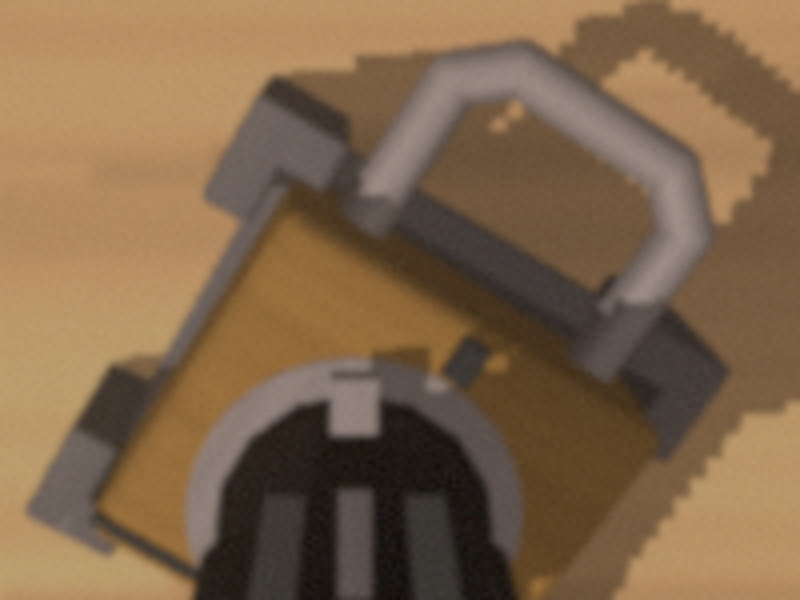

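Run:
```python
from h import *
d,C=camr('wrist')
P=lambda u,z:pix2(d,C,(u[0]/4+165,u[1]/4+110),z)[:2]
def ang(a,b,z): v=P(b,z)-P(a,z); return np.degrees(np.arctan2(v[1],v[0])).round(1)
print('bow out',ang((695,160),(525,45),32)-90,'bow in',ang((655,190),(510,95),32)-90)
print('front',ang((655,440),(290,190),48)-90,'side',ang((97,510),(280,200),48))
print('legs',ang((370,215),(445,85),32),ang((635,330),(690,235),32), ang((610,345),(375,205),32)-90)
print('idx',ang((355,500),(467,362),48), P((467,362),48),'disc nose', P((355,415),55))
print('post',ang((730,370),(275,80),32)-90)
print('bow',(P((610,110),32)))
```

```text
bow out -32.6 bow in -32.1
front -34.8 side -30.9
legs -29.3 -25.8 -30.9
idx -36.5 [ 564.4497067  -185.18025519] disc nose [ 559.49206416 -170.15454018]
post -32.3
bow [ 596.12028401 -205.57275665]
```

Emit:
play_rows(
  delta_pos=[
    [0, 0, 0],
    [0, 0, 0],
    [0, 0, 0],
    [0, 0, 0],
    [0, 0, 0],
    [0, 0, 0],
    [0, 0, 0],
    [0, 0, 0],
    [0, 0, 0],
    [0, 0, -0.05],
    [0, 0, -0.1],
    [0, 0, -0.15],
    [0, 0, -0.15],
  ],
  twist=[0.1, 0.2, 0.3, 0.355, 0.355, 0.355, 0.355, 0.355, 0.355, 0.355, 0.355, 0.355, 0.355],
  fingers=[0, 0, 0, 0, 0, 0, 0.5, 0.5, 0.5, 0.5, 0.5, 0.5, 0.5],
)

```text
time: 5.98
eef_pos: [543.1, -170.6, 327.1]
orientation: [-3.141, -0.006, -0.557]
wrist_force: [0.9, -0.5, -0.5]
opening: 42.8
finger_force: 0.0
```

Run:
```python
from h import *
d,C=camr('wrist'); s=manip.state(); print(s['eef_pos'],s['joints'].round(2),s['orientation'])
print(proj(d,C,[542,-170,50]))
u=proj(d,C,[560,-182,45]).astype(int); print(u)
x0,y0=max(0,u[0]-100),max(0,min(384-150,u[1]-75))
print(x0,y0)
cv2.imwrite('pics/c4.png',cv2.resize(d['img'][y0:y0+150,x0:x0+200],(800,600),interpolation=cv2.INTER_CUBIC))
```

```text
[ 542.58474917 -170.31932794  325.29638684] [-0.5   0.35  1.6   0.    1.18  1.63] [-3.14140192e+00 -2.82219392e-03 -5.57460717e-01]
[253.30661081 195.53420357]
[254 169]
154 94
```

View pics/c4.png

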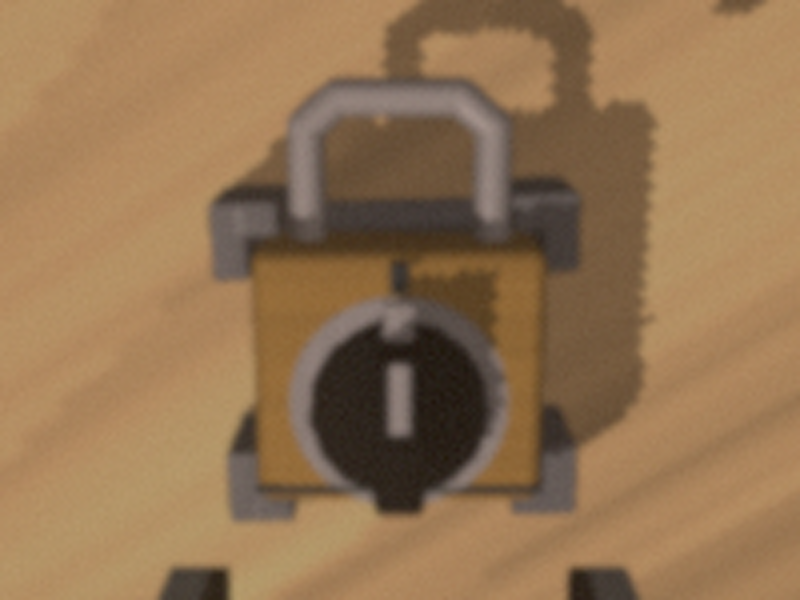

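The pointer nose (399,315 in the crop) sits under the index mark (400,275), so the dial is at 0. The bow is at (400,97), upright in the picture, so the lock's yaw equals the tool's yaw.

Run:
```python
from h import *
d,C=camr('wrist'); s,T=pose()
P=lambda u,z:(np.linalg.inv(T)@np.r_[pix2(d,C,(u[0]/4+154,u[1]/4+94),z),1])[:3].round(1)
print(s['eef_pos'],s['orientation'])
for n,u,z in[('bow top',(400,80),32),('bow mid',(400,97),32),('bow low',(400,115),32),('legL',(305,170),32),('legR',(492,170),32),('frontL',(252,248),48),('frontR',(546,248),48),('backL',(260,487),48),('backR',(540,487),48),('disc',(400,405),55),('strip',(399,400),73)]:
    q=P(u,z); print(n,'tool',q,'world',pix2(d,C,(u[0]/4+154,u[1]/4+94),z).round(1))
```

```text
[ 542.18284459 -170.12064074  324.08349571] [-3.14158698e+00 -2.49691810e-04 -5.57462167e-01]
bow top tool [ 64.5   0.7 292.1] world [ 596.6 -204.9   32. ]
bow mid tool [ 61.1   0.7 292.1] world [ 593.7 -203.1   32. ]
bow low tool [ 57.4   0.7 292.1] world [ 590.6 -201.2   32. ]
legL tool [ 46.  -19.6 292.1] world [ 591.6 -177.9   32. ]
legR tool [ 45.9  20.4 292.1] world [ 570.4 -211.7   32. ]
frontL tool [ 32.  -29.6 276.1] world [ 585. -162.   48.]
frontR tool [ 31.9  30.5 276.1] world [ 553.1 -212.9   48. ]
backL tool [-20.2 -29.7 276.1] world [ 540.8 -134.3   48. ]
backR tool [-20.3  31.  276.1] world [ 508.6 -185.7   48. ]
disc tool [  0.5   0.7 269.1] world [ 542.3 -171.    55. ]
strip tool [  7.1   0.4 251.1] world [ 548.  -174.3   73. ]
```

Emit:
play_rows(
  delta_pos=[
    [0.05, 0, 0],
    [0.1033, 0.001, 0],
    [0.1033, 0.001, 0],
    [0.1033, 0.001, 0],
    [0.1033, 0.001, 0],
    [0.1033, 0.001, 0.02],
    [0.1033, 0.001, 0.05],
    [0.1033, 0.001, 0.08],
    [0.1033, 0.001, 0.11],
    [0.1033, 0.001, 0.14],
    [0.1033, 0.001, 0.15],
    [0.1033, 0.001, 0.165],
    [0.1033, 0.001, 0.165],
  ],
  twist=[-0.1, -0.2, -0.3, -0.4, -0.5, -0.6, -0.7, -0.8, -0.9, -1, -1, -1, -1],
  fingers=[0.235, 0.235, 0.235, 0.235, 0.235, 0.235, 0.235, 0.235, 0.235, 0.235, 0.235, 0.235, 0.235],
)

```text
time: 7.7
eef_pos: [594.4, -203.4, 224.6]
orientation: [-3.14, 0.0, 1.012]
wrist_force: [-0.1, -0.0, -0.5]
opening: 20.1
finger_force: 0.0
```

Run:
```python
from h import *
s,T=pose(); print(s['eef_pos'],s['orientation'],s['opening'],s['wrist_force'])
b=(np.linalg.inv(T)@np.r_[594.6,-203.4,32,1]); print('bow est in tool',b.round(1))
```

```text
[ 594.38340119 -203.39689762  224.5807415 ] [-3.14026454e+00  6.27127140e-05  1.01150984e+00] 20.062220907992867 [-0.06005267 -0.04357353 -0.53709593]
bow est in tool [1.000e-01 4.000e-01 1.926e+02 1.000e+00]
```

Emit:
play_rows(
  delta_pos=[
    [0, 0, 0.015],
    [0, 0, 0.03],
    [0, 0, 0.046],
    [0, 0, 0.046],
    [0, 0, 0.046],
  ],
  twist=[0, 0, 0, 0, 0],
  fingers=[0.235, 0.235, 0.235, 0.235, 0.235],
)

```text
time: 8.32
eef_pos: [594.7, -203.5, 197.7]
orientation: [3.142, 0.0, 1.013]
wrist_force: [-0.3, -0.2, 0.2]
opening: 20.1
finger_force: 0.0
```

No contact. Closing on the bow.

Emit:
play_rows(
  delta_pos=[
    [0, 0, 0],
    [0, 0, 0],
    [0, 0, 0],
    [0, 0, 0],
    [0, 0, 0],
    [0, 0, 0],
  ],
  twist=[0, 0, 0, 0, 0, 0],
  fingers=[0, 0, 0, 0, 0, 0],
  force=25,
)

```text
time: 9.07
eef_pos: [594.9, -203.6, 198.1]
orientation: [3.14, -0.0, 1.013]
wrist_force: [2.3, -0.9, 1.4]
opening: 6.6
finger_force: 24.9
```

Emit:
play_rows(
  delta_pos=[
    [0, 0.006, 0],
    [0, 0.012, 0],
    [0, 0.018, 0],
    [0, 0.024, 0],
    [0, 0.03, 0],
    [0, 0.034, 0],
    [0, 0.037, 0],
    [0, 0.037, 0],
  ],
  twist=[0, 0, 0, 0, 0, 0, 0, 0],
  fingers=[0, 0, 0, 0, 0, 0, 0, 0],
)

```text
time: 10.07
eef_pos: [613.1, -214.9, 197.3]
orientation: [-3.14, -0.0, 1.013]
wrist_force: [-3.4, 3.6, 1.1]
opening: 6.6
finger_force: 24.8
```

Emit:
play_rows(
  delta_pos=[
    [0, 0.003, 0],
    [0, 0.005, 0],
    [0, 0.005, 0],
    [0, 0.005, 0],
  ],
  twist=[0, 0, 0, 0],
  fingers=[0, 0, 0, 0],
)

```text
time: 10.58
eef_pos: [614.4, -215.3, 196.5]
orientation: [-3.135, -0.0, 1.014]
wrist_force: [-7.4, 6.2, 1.7]
opening: 6.6
finger_force: 25.1
```

Emit:
play_rows(
  delta_pos=[
    [0, 0.001, 0],
    [0, 0.001, 0],
    [0, 0.001, 0],
    [0, 0.001, -0.05],
    [0, 0.001, -0.12],
    [0, 0, -0.2],
    [0, -0.05, -0.2117],
    [0, -0.1, -0.2117],
    [0, -0.13, -0.2117],
    [0, -0.13, -0.2117],
    [0, -0.13, -0.2117],
    [0, -0.13, -0.2117],
    [0, -0.13, -0.2117],
    [0, -0.13, -0.2117],
    [0, -0.13, -0.2117],
    [0, -0.13, -0.2117],
    [0, -0.13, -0.2117],
  ],
  twist=[0, 0, 0, 0, 0, 0.1, 0.2, 0.3, 0.4, 0.5, 0.6, 0.7, 0.8, 0.9, 1, 1, 1],
  fingers=[0.235, 0.235, 0.235, 0.235, 0.235, 1, 1, 1, 1, 1, 1, 1, 1, 1, 1, 1, 1],
)

```text
time: 12.7
eef_pos: [549.9, -175.7, 324.9]
orientation: [-3.142, -0.0, -0.555]
wrist_force: [0.1, 0.5, 0.4]
opening: 85.0
finger_force: 0.0
```

Run:
```python
from h import *
d,C=camr('wrist'); s=manip.state(); print(s['eef_pos'],s['joints'].round(2),s['orientation'])
u=proj(d,C,[565,-184,45]).astype(int)
x0,y0=max(0,u[0]-100),max(0,min(384-150,u[1]-75)); print(x0,y0)
cv2.imwrite('pics/c5.png',cv2.resize(d['img'][y0:y0+150,x0:x0+200],(800,600),interpolation=cv2.INTER_CUBIC))
```

```text
[ 549.85477673 -175.67335628  324.8349314 ] [-0.5   0.37  1.58 -0.    1.19  1.62] [ 3.14157032e+00 -4.25910580e-04 -5.55238083e-01]
151 96
```

View pics/c5.png

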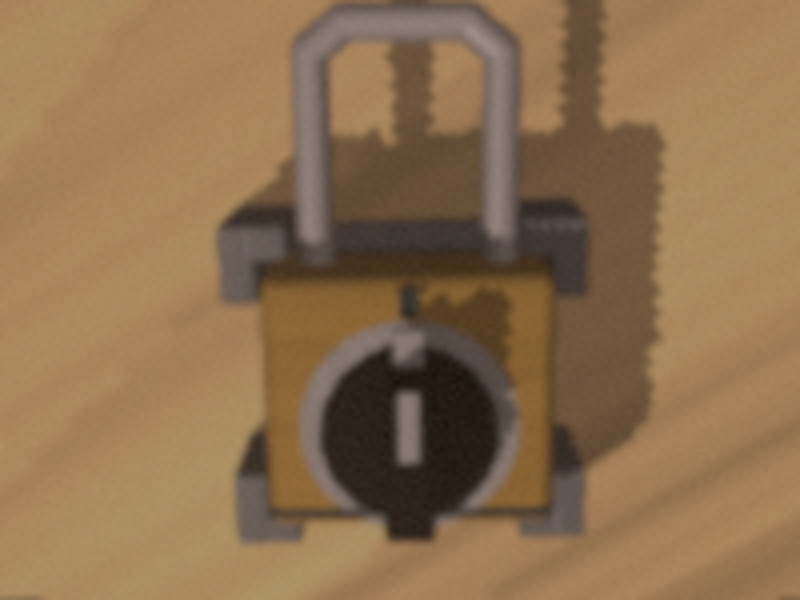

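The shackle is drawn out (bow at (405,20) in the crop, about 20 mm further than before) and the pointer is still at the index mark.

Run:
```python
from h import *
d,C=camr('wrist'); s,T=pose(); iT=np.linalg.inv(T)
P=lambda u,z:(iT@np.r_[pix2(d,C,(u[0]/4+151,u[1]/4+96),z),1])[:3].round(1)
print(s['eef_pos'],s['orientation'])
for n,u,z in[('bow mid',(407,21),32),('legL',(312,140),32),('legR',(500,140),32),('frontL',(263,275),48),('frontR',(554,272),48),('backL',(270,513),48),('backR',(550,510),48),('disc',(410,430),55)]: print(n,P(u,z))
```

```text
[ 549.82024375 -175.63266296  324.79693936] [ 3.14157898e+00 -2.46445684e-04 -5.55774834e-01]
bow mid [ 7.370e+01 -2.000e-01  2.928e+02]
legL [ 49.5 -20.4 292.8]
legR [ 49.5  19.5 292.8]
frontL [ 23.7 -29.9 276.8]
frontR [ 24.3  30.  276.8]
backL [-29.1 -30.2 276.8]
backR [-28.4  30.9 276.8]
disc [ -7.6   0.4 269.8]
```

Emit:
play_rows(
  delta_pos=[
    [-0.004, 0, 0.06],
    [-0.004, 0, 0.12],
    [-0.004, 0, 0.17],
    [-0.004, 0, 0.2],
    [-0.004, 0, 0.22],
    [-0.004, 0, 0.2313],
    [-0.004, 0, 0.2313],
    [-0.004, 0, 0.2313],
  ],
  twist=[0, 0, 0, 0, 0, 0, 0, 0],
  fingers=[1, 1, 1, 1, 1, 1, 1, 1],
)

```text
time: 13.8
eef_pos: [548.1, -174.5, 186.7]
orientation: [-3.142, -0.001, -0.557]
wrist_force: [0.0, -1.0, -0.6]
opening: 85.5
finger_force: 0.0
```

Emit:
play_rows(
  delta_pos=[
    [0, 0, 0],
    [0, 0, 0],
    [0, 0, 0],
    [0, 0, 0],
    [0, 0, 0],
    [0, 0, 0],
    [0, 0, 0],
  ],
  twist=[0, 0, 0, 0, 0, 0, 0],
  fingers=[0.5, 0.5, 0.5, 0.5, 0.5, 0.5, 0.5],
  force=70,
)

```text
time: 14.68
eef_pos: [548.0, -174.3, 187.0]
orientation: [-3.141, -0.001, -0.557]
wrist_force: [-0.7, 0.9, 5.2]
opening: 60.6
finger_force: 78.2
```

Emit:
play_rows(
  delta_pos=[
    [0, 0, -0.01],
    [0, 0, -0.03],
    [0, 0, -0.06],
    [0, 0, -0.1],
    [0, 0, -0.14],
    [0, 0, -0.18],
    [0, 0, -0.21],
    [0, 0, -0.22],
    [0, 0, -0.22],
    [0, 0, -0.22],
  ],
  twist=[0, 0, 0, 0, 0, 0, 0, 0, 0, 0],
  fingers=[0.5, 0.5, 0.5, 0.5, 0.5, 0.5, 0.5, 0.5, 0.5, 0.5],
)

```text
time: 15.92
eef_pos: [547.4, -174.1, 317.0]
orientation: [3.141, 0.002, -0.558]
wrist_force: [-0.5, 0.5, -4.2]
opening: 60.9
finger_force: 77.0
```

Emit:
play_rows(
  delta_pos=[
    [-0.012, -0.009, 0],
    [-0.036, -0.027, 0],
    [-0.072, -0.054, 0],
    [-0.11, -0.083, 0],
    [-0.15, -0.113, 0],
    [-0.19, -0.144, 0],
    [-0.23, -0.174, 0],
    [-0.27, -0.204, 0],
    [-0.31, -0.234, 0],
    [-0.35, -0.265, 0],
    [-0.39, -0.295, 0],
    [-0.43, -0.325, 0],
    [-0.465, -0.352, 0],
    [-0.49, -0.37, 0],
    [-0.505, -0.382, 0],
    [-0.512, -0.387, 0],
    [-0.512, -0.387, 0],
    [-0.512, -0.387, 0],
  ],
  twist=[0, 0, 0, 0, 0, 0, 0, 0, 0, 0, 0, 0, 0, 0, 0, 0, 0, 0],
  fingers=[0.5, 0.5, 0.5, 0.5, 0.5, 0.5, 0.5, 0.5, 0.5, 0.5, 0.5, 0.5, 0.5, 0.5, 0.5, 0.5, 0.5, 0.5],
)

```text
time: 18.18
eef_pos: [410.2, 184.9, 317.9]
orientation: [3.141, -0.0, -0.558]
wrist_force: [-0.0, 0.5, -3.7]
opening: 61.5
finger_force: 76.9
```

Run:
```python
from h import *
d,C=camr('wrist'); s,T=pose(); print(s['eef_pos'],s['joints'].round(2),s['orientation'],s['wrist_force'])
b=(T@np.array([78,0,155,1]))[:3]; print('bow',b,proj(d,C,b),'hasp est',proj(d,C,[476,144,81]))
dd,CC=camr('side'); print('side: bow',proj(dd,CC,b),'hasp',proj(dd,CC,[476,144,81]))
de,CE=camr('scene'); print('scene: bow',proj(de,CE,b),'hasp',proj(de,CE,[476,144,81]))
a=cv2.resize(d['img'],(400,300)); u=proj(dd,CC,b).astype(int); v=proj(de,CE,b).astype(int)
f=lambda i,u:cv2.resize(i[max(0,u[1]-30):u[1]+70,max(0,u[0]-65):u[0]+68],(400,300),interpolation=cv2.INTER_CUBIC)
print('side off',u-[65,30],'scene off',v-[65,30])
big=cv2.resize(d['img'],(800,600),interpolation=cv2.INTER_CUBIC)
o=np.vstack([np.hstack([f(dd['img'],u),f(de['img'],v)]),np.hstack([a,cv2.resize(cv2.imread('pics/wrist0.png')[0:90,130:250],(400,300))])])
cv2.imwrite('pics/p10.png',o)
```

```text
[410.23584747 184.83813093 317.90645869] [ 0.17  0.16  1.89 -0.    1.09  2.3 ] [ 3.14146032e+00 -1.16630243e-04 -5.58419852e-01] [ 1.03087737 -0.36561754 -3.39181172]
bow [476.39159621 143.48311076 162.91555826] [252.86963535  89.94802784] hasp est [252.63483498  95.19691459]
side: bow [190.81841071 145.51884776] hasp [194.21008636 164.9353    ]
scene: bow [303.8437456  141.38622897] hasp [301.68339657 165.8469904 ]
side off [125 115] scene off [238 111]
```

View pics/p10.png

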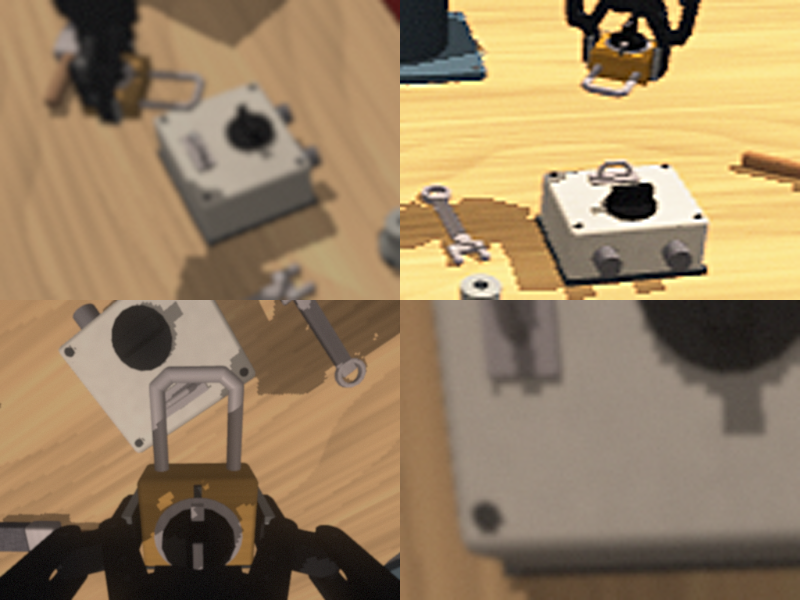

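The composite shows the lock held level with the shackle out. The staple is at scene (309,166), about side (192,163) and wrist (237,119), so my first hasp estimate was too low in y. Refining.

Run:
```python
from h import *
s,T=pose(); iT=np.linalg.inv(T)
for n,u,z in [('scene',(309,166),81),('side',(191.5,163),81),('wrist',(237,119),81),('wrist',(237,119),62)]:
    d,C=camr(n); print(n,pix2(d,C,u,z).round(0))
d,C=camr('wrist')
# lid screws + handle in wrist (lower-left panel px *1.28)
q={n:pix2(d,C,(u[0]*1.28,(u[1]-300)*1.28),60)[:2] for n,u in dict(sl=(69,351),sr=(244,372),sb=(140,443)).items()}
print(q); 
c=(q['sl']+q['sr'])/2; e=q['sb']; 
print('ctr of diagonal',c)
ex=(q['sl']-q['sb']);ex/=np.linalg.norm(ex); print('ex',ex,'hasp',c-35*ex)
h=np.r_[c-35*ex,81]
for n in('scene','side'):
    d,C=camr(n); print(n,proj(d,C,h))
print('lock-bow observed', pix2(*camr('wrist'),(197*1.28,74*1.28),163))
```

```text
scene [479. 166.  81.]
side [471. 155.  81.]
wrist [469. 161.  81.]
wrist [468. 162.  62.]
{'sl': array([553.19276456, 229.99674309]), 'sr': array([455.41390951, 107.10052887]), 'sb': array([451.48413747, 226.51022558])}
ctr of diagonal [504.30333704 168.54863598]
ex [0.99941298 0.03425934] hasp [469.32388286 167.34955894]
scene [308.60385523 164.34945448]
side [189.40880591 160.50074514]
lock-bow observed [474.83762809 145.02985647 163.        ]
```

Emit:
play_rows(
  delta_pos=[
    [-0.007, -0.006, 0.007],
    [-0.014, -0.013, 0.014],
    [-0.02, -0.019, 0.021],
    [-0.027, -0.0257, 0.028],
    [-0.027, -0.0257, 0.028],
    [-0.027, -0.0257, 0.028],
    [-0.027, -0.0257, 0.028],
    [-0.027, -0.0257, 0.028],
    [-0.027, -0.0257, 0.028],
  ],
  twist=[0, 0, 0, 0, 0, 0, 0, 0, 0],
  fingers=[0.5, 0.5, 0.5, 0.5, 0.5, 0.5, 0.5, 0.5, 0.5],
)

```text
time: 19.85
eef_pos: [404.5, 206.8, 301.2]
orientation: [-3.141, -0.0, -0.558]
wrist_force: [-0.4, 0.7, -4.3]
opening: 61.0
finger_force: 77.0
```

Run:
```python
from h import *
s,T=pose(); print(s['eef_pos'],s['orientation'],s['opening'],s['wrist_force'],np.abs(s['joint_vel']).max())
b=(T@np.array([78,0,155,1]))[:3]; print('bow',b.round(1),'minus hasp',(b-[470,166,81]).round(1))
print(manip.hand_in())
```

```text
[404.45929258 206.84634832 301.24841044] [-3.14144573e+00 -1.49365670e-04 -5.57879103e-01] 61.00074650740941 [-0.43808505  0.65669146 -4.26389081] 0.0014843780249435606
bow [470.7 165.6 146.3] minus hasp [ 0.7 -0.4 65.3]
the job is handed in; nothing more can be done
None
```

The job is handed in at about 20 s: the dial is at the index mark, the shackle is fully open, and the lock is held level with its bow about 65 mm over the hasp and within a few mm sideways by my measurements.

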